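Snap the cover of the long paint box shut

TASK

The white cover of the longer of the two grey paint boxes is only lying loose on the clips at its two ends. Press it straight down from above, first at one end (either) until that end clicks under its clip, then at the other end until that clicks too and the whole cover lies fully home on the box. Leave the shorter box's cover lying loose as it is.

Things in the scene. Friction and masses are not known exactly. Their poses are not given: they have to be found in the camera images.
- long_box: longer grey plastic paint box, 170 x 60 mm, rim 30 mm high, fixed. Origin: centre of its underside on the board; x axis along its length, roughly to the robot's left. A sprung clip at each short end (44 mm wide, tops 44 mm high) reaches 2.5 mm over the cover's end and gives way by itself when the cover is pressed.
- long_pad_right (a point): centre of the round 20 mm press mark on top of the longer box's loose cover, 60 mm from its middle towards the box's -x end (robot's right). Cover: plate 170 x 60 x 4 mm, x axis along its length, ribs below keep it over the box. Loose, the mark is about 45 mm above the board; clicked home 34 mm. Each end clicks at 9 to 15 N, then meets the rigid rim; the other end stays up unless pressed over 25 N
- long_pad_left (a point): the same press mark at the other end of the same cover, 60 mm from its middle towards the box's +x end (robot's left)
- short_cover_top (a point): middle of the top of the white cover (110 x 60 x 4 mm) on the shorter grey box (110 x 60 mm, same make, its cover also lying loose, about 45 mm above the board): to be left alone

How it is judged:
By the outcome, as a careful person would: the job done as asked, in the order asked, and still so for the second after the job is handed in, with the robot touching nothing.
It also fails if it takes over 32 s, if anything falls off the work surface, if the arm or the gripper's body presses on something with over 40 N, if the wrist force passes 120 N, or if a joint passes its speed limit or range.

ROBOT

A 6-joint arm with a two-finger parallel gripper is mounted at the origin on a cart in front of the work surface, level with it; the furniture and walls round the work are solid. World frame = base frame: x ahead of the robot, y to its left, z up, the work surface at z = 0. Lengths are in m, angles in rad, forces in N, time in s.
With the tool pointing down it reaches from about 0.275 to 0.75 m from the base axis. Payload 10.2 kg.
Tool frame: the origin (TCP) lies midway between the tips of the shut fingers; the grasp point (between the pads) lies r.hold_point_z behind it (r.hold_point_z is the distance from the TCP to the grasp point, in m); z points along the fingers, y is the line along which they close (so a half turn about z gives the same grasp; the last joint's range is limited). The gripper opens to 85 mm and grips with 20 to 120 N. Pads are 22 mm wide; open, the fingers measure 114 mm over their backs; the gripper's body (76 mm by 85 mm) begins 54 mm behind the grasp point. The pads swing forward as they close: fully open they stand 13 mm farther back than shut.
Start: joints at [-1.472, 0.313, 1.498, -0, 1.331, -0.223], TCP at [0.166, -0.498, 0.231] pointing down, gripper open.
Joint ranges: [-2.94, 2.94], [-0.97, 2.17], [0.19, 2.56], [-1.23, 4.37], [0.02, 3.11], [-2.88, 2.88]. Speed limits (rad/s): [2.39, 2.39, 3.01, 3.14, 3.14, 3.14].

INTERFACE

Orientations are given as a unit quaternion [w, x, y, z].
In Python, from bench import r gives the robot as it stands. The module is installed in compiled form; this text tells all that it offers.
- The arm moves only by the shell command python3 -m pendant 'ROWS' [FORCE]. ROWS is JSON, a list of rows, each a list of 3 entries, a list of its own where there are three numbers: the opening in per cent of the stroke, from 0 (shut) to 100 (fully open), then the shift along the tool's x, y, z in cm, then the turn about the tool's z in rad. In form: [[grip, [dx, dy, dz], turn], ...]. A call has 1 to 12 rows; each row shifts and turns the commanded pose from where the row before left it, along the tool's axes as they then stand; what a row does not reach is not made up. A row lasts 1/12 s, in which the tool goes at most 41.7 mm and 7.16 degrees, less where a joint would pass 70% of its speed; a pose out of reach is approached as far as the arm can. A call with a gripper value outside its range is refused whole. The fingers move at their own pace and stop on an object; FORCE is the grip in N (left out, the last holds). Time passes only in rows, so rows that do not move let the fingers close. It gives the time, the measured TCP pose, the force, the opening and the grip force at its end, in the units of the state.
- r.sense(): the state, without advancing time (a new reading comes with each control period).
- r.camera(name): name is "side" or "top" or "wrist"; returns (picture, depth): 400x640x3 uint8, red, green, blue; 400x640 float32, m along the optical axis (not along the pixel's ray), 0 where there is no reading.
- r.camera_model(name): a dict with "mtx" (3x3 intrinsics, pixels), "rvec" (rotation vector, rad) and "tvec" (3), from world to camera coordinates, as OpenCV has them. Camera axes: x right, y down, z forward; pixel columns grow to the right and rows downward; lengths in m; the calibration is good to about 2 mm. The wrist camera is an equidistant fisheye: a pixel r from the principal point sees the ray r / f radians off the axis. A picture is of the moment at which its call begins: read the wrist's pose just before it. camera_model takes no time and is no camera call; for the wrist camera it gives the pose at the moment of the call.
- r.sign_off(): hands the job in; it is judged then, once.
Trained networks look in the newest picture that a camera, given by its name, has taken for a name from the list of things; names that differ only in an ending like _2 or _b are one class to them, and where a whole thing is asked for, a point or a joint stands for the part that bears it (a point fixed in the world has none). Each returns a list of dicts, best first, with "conf" (0 to 1); they miss things now and then, are a little off and sometimes report something else, mostly with a low value. They report only what shows in the picture. A call takes as long as a camera call.
- r.spot_in(camera, name): "box" ([centre column, centre row, width, height] in pixels, round what is visible of it).
- r.tip_of(camera, name): "uv" ([column, row] in pixels: a listed point, or the origin of a listed thing).
The state is a dict: "t": time; "q": joint angles; "dq": joint speeds; "joint_efforts": joint torques, N m; "eef_pos": TCP position; "ee_rot": TCP orientation; "ft_force": force on the tool from outside, world axes, zero at the start; "torque": the same for the moment, N m; "opening": finger opening in m; "grasp_force": force on a finger pad.
Only numpy, scipy, OpenCV 4.12 (cv2) and the standard library are available. Lean on these libraries where they do the work, as an engineer would, in place of code of your own. Each camera call takes 0.05 s, during which the arm holds its last target. There are 200 camera calls.

## Working session

There is one attempt and no reset: what is moved stays moved. The work goes in short steps, Python scripts to look and compute and a shell command to move; the robot and the scene stay as the last step left them, time stands still between calls to the robot, and variables do not carry over. Pictures are saved under pics/ and viewed, at most 10 in all, crops included, and the job is handed in when it is done.

```bash
mkdir -p pics
cat > h.py <<'E'
import numpy as np, cv2
from bench import r
def world(cam,uv,depth,z=None):
    m=r.camera_model(cam);R=cv2.Rodrigues(np.array(m["rvec"],float))[0];t=np.array(m["tvec"],float).ravel()
    K=np.array(m["mtx"]);ray=np.linalg.inv(K)@[uv[0],uv[1],1.]
    C=-R.T@t; d=R.T@ray
    if z is not None: return C+d*(z-C[2])/d[2]
    u,v=int(round(uv[0])),int(round(uv[1]))
    p=depth[v-2:v+3,u-2:u+3];p=p[p>0]
    return C+d*np.median(p)
E
python3 - <<'E'
from h import *
s=r.sense();print(s["t"],s["eef_pos"],s["ee_rot"],s["ft_force"],s["opening"],r.hold_point_z)
for c in("top","side"):
    im,d=r.camera(c);cv2.imwrite(f"pics/{c}0.png",im[:,:,::-1])
    for n in("long_pad_right","long_pad_left","short_cover_top","long_box"):
        for o in r.tip_of(c,n)[:2]:
            print(c,n,np.round(o["uv"],1),round(o["conf"],2),world(c,o["uv"],d).round(4),world(c,o["uv"],d,.045).round(4))
E
```

```text
0.0 [ 0.16601488 -0.49778075  0.23072024] [-6.56444653e-04  9.87081282e-01  1.60218942e-01  4.87096209e-05] [-0.993893    0.12772871 -0.06658646] 0.0853183653787815 0.0187
top long_pad_right [374.  203.7] 0.9 [ 0.5308 -0.2634  0.0437] [ 0.5307 -0.2632  0.045 ]
top long_pad_right [323.  215.9] 0.56 [ 0.5013 -0.1528  0.0435] [ 0.5013 -0.1528  0.045 ]
top long_pad_left [324.3 215.5] 0.91 [ 0.5022 -0.1556  0.0436] [ 0.5022 -0.1556  0.045 ]
top long_pad_left [374.7 203.3] 0.73 [ 0.5317 -0.2649  0.0438] [ 0.5316 -0.2647  0.045 ]
top short_cover_top [300.1 157. ] 0.69 [ 0.6296 -0.0988  0.0429] [ 0.6293 -0.099   0.045 ]
side long_pad_right [315.6 243.4] 0.95 [ 0.5265 -0.2726  0.0451] [ 0.5265 -0.2725  0.045 ]
side long_pad_left [297.1 210.4] 0.55 [ 0.5002 -0.1601  0.0444] [ 0.5002 -0.1611  0.045 ]
side short_cover_top [361.4 191.2] 0.92 [ 0.6346 -0.0995  0.0448] [ 0.6345 -0.0999  0.045 ]
side long_box [308.  243.9] 0.65 [ 0.5136 -0.2729  0.0452] [ 0.5136 -0.2726  0.045 ]
```

View pics/top0.png

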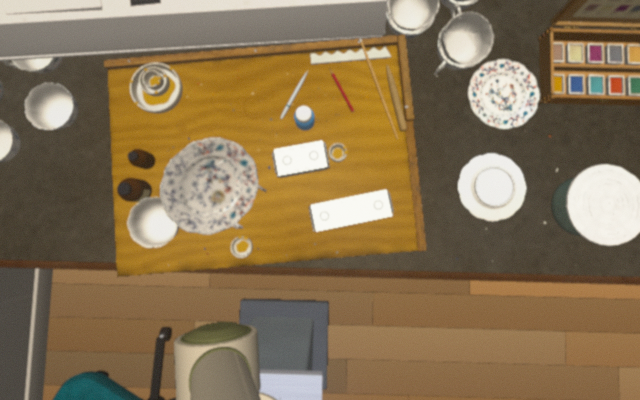

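View pics/side0.png

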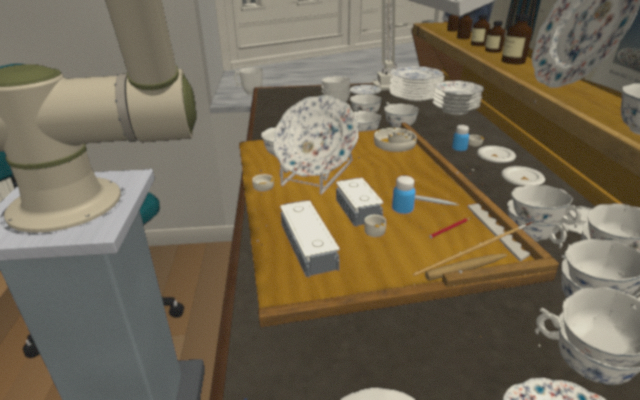

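The top view shows the long cover with marks near (324,216) and (378,205). The short cover is at about (300,157), with the cup close by. I'll refine the marks by segmenting the cover.

Run:
```python
from h import *
from scipy.spatial.transform import Rotation as Rt
im,d=r.camera("top")
m=(im.min(2)>170).astype(np.uint8);n,l,st,ce=cv2.connectedComponentsWithStats(m)
k=l[211,350];print(st[k],ce[k])
vs,us=np.where(l==k)
P=np.array([world("top",(u,v),d,.045)[:2] for u,v in zip(us,vs)],np.float32)
(c,sz,a)=cv2.minAreaRect(P);b=cv2.boxPoints((c,sz,a));print(c,sz,a)
e=[b[1]-b[0],b[2]-b[1]];e=max(e,key=np.linalg.norm);e=e/np.linalg.norm(e);e*=np.sign(e[1])
mu=P.mean(0);print("mean",mu,"axis",e)
s=r.sense();q=s["ee_rot"];R=Rt.from_quat(np.r_[q[1:],q[0]]).as_matrix();print(R.round(3))
for nm,g in(("right",-.06),("left",.06)):
    p=np.r_[mu+g*e,.045];print(nm,p.round(4),"tool shift cm",(R.T@(p-s["eef_pos"])*100).round(2))
```

```text
[ 310  190   83   42 2196] [350.893898   210.04007286]
(0.5156949162483215, -0.21311643719673157) (0.06078895553946495, 0.17186282575130463) 12.981151580810547
mean [ 0.51563716 -0.2132079 ] axis [-0.22463065  0.974444  ]
[[ 0.949  0.316  0.   ]
 [ 0.316 -0.949 -0.   ]
 [ 0.     0.    -1.   ]]
right [ 0.5291 -0.2717  0.045 ] tool shift cm [41.6  -9.99 18.63]
left [ 0.5022 -0.1547  0.045 ] tool shift cm [ 42.74 -21.94  18.63]
```

```bash
python3 -m pendant '[[0,[2.5,-0.6,0.6],0],[0,[2.5,-0.6,0.6],0],[0,[2.5,-0.6,0.6],0],[0,[2.5,-0.6,0.6],0],[0,[2.5,-0.6,0.6],0],[0,[2.5,-0.6,0.6],0],[0,[2.5,-0.6,0.6],0],[0,[2.5,-0.6,0.6],0],[0,[2.5,-0.6,0.6],0],[0,[2.5,-0.6,0.6],0],[0,[2.5,-0.6,0.6],0],[0,[2.5,-0.6,0.6],0]]' 
python3 -m pendant '[[0,[2.3,-0.56,0.6],0],[0,[2.3,-0.56,0.6],0],[0,[2.3,-0.56,0.6],0],[0,[2.3,-0.56,0.6],0],[0,[2.3,-0.56,0.6],0],[0,[0,0,1],0],[0,[0,0,1],0],[0,[0,0,1],0],[0,[0,0,1],0],[0,[0,0,0],0],[0,[0,0,0],0]]'
cat > c.py <<'E'
from h import *
from scipy.spatial.transform import Rotation as Rt
s=r.sense();q=s["ee_rot"];R=Rt.from_quat(np.r_[q[1:],q[0]]).as_matrix()
print(s["t"],s["eef_pos"].round(4) if hasattr(s["eef_pos"],"round") else s["eef_pos"],s["ft_force"])
for p in([.5291,-.2717,.045],[.5022,-.1547,.045]): print((R.T@(np.array(p)-s["eef_pos"])*100).round(2))
E
python3 c.py
python3 - <<'E'
from h import *
im,d=r.camera("wrist");cv2.imwrite("pics/w1.png",im[:,:,::-1])
E
```

```text
t: 1.55
eef_pos: [0.4289, -0.3341, 0.1591]
ee_rot: [0.0, 0.987, 0.16, 0.0]
ft_force: [-0.2, -0.4, -0.3]
opening: -0.0
grasp_force: 0.0
t: 2.47
eef_pos: [0.5275, -0.2724, 0.0889]
ee_rot: [-0.0, 0.987, 0.16, -0.0]
ft_force: [0.2, 0.5, 0.3]
opening: -0.0001
grasp_force: 0.0
2.4667 [ 0.5275 -0.2724  0.0889] [0.224046   0.45984447 0.29189314]
[ 0.18 -0.01  4.39]
[  1.31 -11.96   4.4 ]
```

View pics/w1.png

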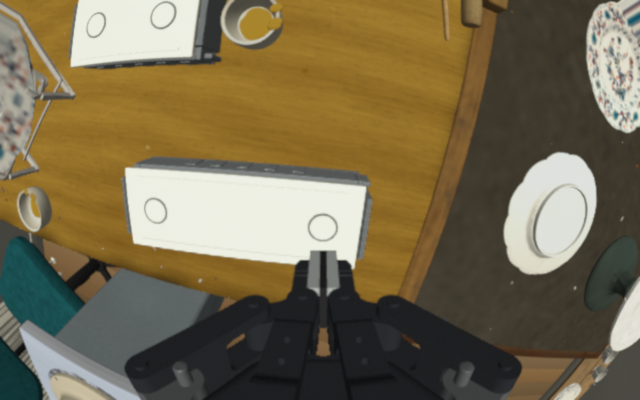

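The wrist view shows the right mark at (322,227), dead ahead of the shut fingers, so I'll descend to just above contact.

```bash
python3 -m pendant '[[0,[0.15,0,1],0],[0,[0,0,1],0],[0,[0,0,1],0],[0,[0,0,0.6],0],[0,[0,0,0.3],0],[0,[0,0,0],0],[0,[0,0,0],0]]'
python3 -m pendant '[[0,[0,0,0.15],0],[0,[0,0,0.15],0],[0,[0,0,0.1],0],[0,[0,0,0],0]]'
```

```text
t: 3.1
eef_pos: [0.5296, -0.2715, 0.0503]
ee_rot: [0.0, 0.987, 0.16, 0.0]
ft_force: [0.5, 0.6, 0.9]
opening: 0.0001
grasp_force: 0.0
t: 3.43
eef_pos: [0.5295, -0.2714, 0.0462]
ee_rot: [-0.0, 0.987, 0.16, -0.0]
ft_force: [-0.1, -1.2, 0.1]
opening: -0.0001
grasp_force: 0.0
```

```bash
for i in 1; do python3 -m pendant '[[0,[0,0,0.1],0],[0,[0,0,0.1],0],[0,[0,0,0],0]]'; python3 -m pendant '[[0,[0,0,0.1],0],[0,[0,0,0],0]]';python3 -m pendant '[[0,[0,0,0.1],0],[0,[0,0,0],0]]'; done | grep -E 't:|pos|ft'
```

```text
t: 3.68
eef_pos: [0.5296, -0.2714, 0.0443]
ee_rot: [0.0, 0.987, 0.16, 0.0]
ft_force: [0.2, 0.7, 1.2]
t: 3.85
eef_pos: [0.5297, -0.2713, 0.0437]
ee_rot: [-0.0, 0.987, 0.16, 0.0]
ft_force: [-0.9, 2.5, 5.5]
t: 4.02
eef_pos: [0.5298, -0.2713, 0.043]
ee_rot: [0.0, 0.987, 0.16, 0.0]
ft_force: [-1.7, 2.9, 6.5]
```

```bash
(python3 -m pendant '[[0,[0,0,0.1],0],[0,[0,0,0],0]]'; python3 -m pendant '[[0,[0,0,0.1],0],[0,[0,0,0],0]]';python3 -m pendant '[[0,[0,0,0.1],0],[0,[0,0,0],0]]') | grep -E 't:|pos|ft'
```

```text
t: 4.18
eef_pos: [0.5299, -0.2713, 0.0422]
ee_rot: [0.0, 0.987, 0.16, 0.0]
ft_force: [-1.5, 3.1, 8.7]
t: 4.35
eef_pos: [0.53, -0.2712, 0.0414]
ee_rot: [0.0, 0.987, 0.16, 0.001]
ft_force: [-0.8, 3.6, 10.2]
t: 4.52
eef_pos: [0.5299, -0.2715, 0.04]
ee_rot: [0.0, 0.987, 0.16, 0.0]
ft_force: [0.1, 1.1, -0.0]
```

The force fell to zero, which suggests it clicked. I'll follow down gently until it meets the rim.

```bash
(python3 -m pendant '[[0,[0,0,0.1],0],[0,[0,0,0.1],0],[0,[0,0,0.1],0],[0,[0,0,0],0]]'; python3 -m pendant '[[0,[0,0,0.1],0],[0,[0,0,0],0]]';python3 -m pendant '[[0,[0,0,0.1],0],[0,[0,0,0],0]]') | grep -E 't:|pos|ft'
```

```text
t: 4.85
eef_pos: [0.5292, -0.2713, 0.0356]
ee_rot: [-0.0, 0.987, 0.16, -0.0]
ft_force: [-0.9, 0.3, 0.7]
t: 5.02
eef_pos: [0.5294, -0.2714, 0.0354]
ee_rot: [-0.0, 0.987, 0.16, -0.0]
ft_force: [-1.3, 1.8, 3.2]
t: 5.18
eef_pos: [0.5294, -0.2715, 0.0352]
ee_rot: [-0.0, 0.987, 0.16, -0.0]
ft_force: [-4.8, 2.4, 10.9]
```

```bash
(python3 -m pendant '[[0,[0,0,0.06],0],[0,[0,0,0],0]]'; python3 -m pendant '[[0,[0,0,-1.5],0],[0,[0,0,-2],0],[0,[0,-1,0],0],[0,[0.1,-2.2,0],0],[0,[0.2,-2.2,0],0],[0,[0.2,-2.2,0],0],[0,[0.2,-2.2,0],0],[0,[0.2,-2.2,0],0],[0,[0,0,0],0],[0,[0,0,0],0]]') | grep -E 't:|pos|ft'; python3 c.py;  python3 - <<'E'
from h import *
im,d=r.camera("wrist");cv2.imwrite("pics/w2.png",im[:,:,::-1])
im,d=r.camera("side");cv2.imwrite("pics/s2.png",cv2.resize(im[150:300,230:430,::-1],None,fx=4,fy=4))
for n in("long_pad_right","long_pad_left"):
    for o in r.tip_of("side",n)[:1]: print(n,o["conf"],world("side",o["uv"],d).round(4))
E
```

```text
t: 5.35
eef_pos: [0.5295, -0.2715, 0.0351]
ee_rot: [0.0, 0.987, 0.16, -0.0]
ft_force: [-6.4, 4.5, 15.5]
t: 6.18
eef_pos: [0.4999, -0.154, 0.0685]
ee_rot: [-0.0, 0.987, 0.161, -0.0]
ft_force: [-0.3, 0.7, 0.7]
6.1833 [ 0.4999 -0.154   0.0685] [-0.34791612  0.71436905  0.65563087]
[-0.97 12.09  2.34]
[0.19 0.14 2.35]
long_pad_right 0.93 [ 0.5321 -0.2765  0.036 ]
long_pad_left 0.56 [ 0.4974 -0.1518  0.0423]
```

View pics/s2.png

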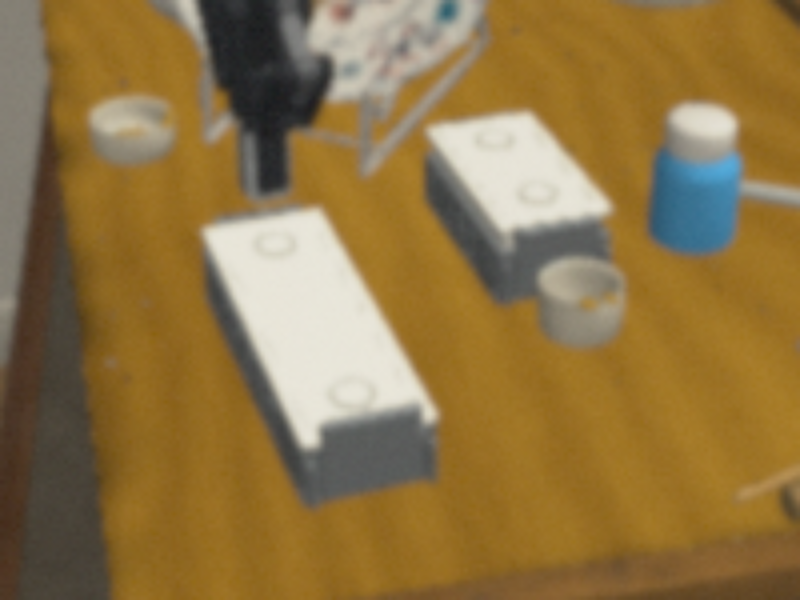

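View pics/w2.png

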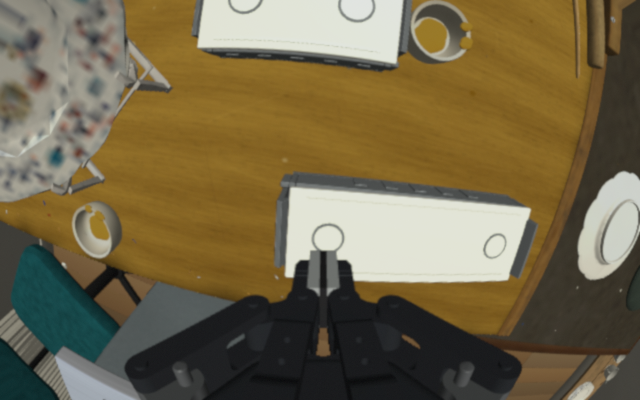

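The side crop shows the near (right) end home under its clip. In the wrist view the left mark at (328,239) is ahead of the fingers, so I'll correct by about 2 mm and press.

```bash
(python3 -m pendant '[[0,[0.2,0.14,1],0],[0,[0,0,0.8],0],[0,[0,0,0.3],0],[0,[0,0,0],0],[0,[0,0,0],0]]'; python3 -m pendant '[[0,[0,0,0.1],0],[0,[0,0,0.1],0],[0,[0,0,0],0]]';python3 -m pendant '[[0,[0,0,0.1],0],[0,[0,0,0],0]]';python3 -m pendant '[[0,[0,0,0.1],0],[0,[0,0,0],0]]') | grep -E 't:|pos|ft'
```

```text
t: 6.8
eef_pos: [0.5023, -0.1555, 0.0473]
ee_rot: [-0.0, 0.987, 0.16, -0.0]
ft_force: [0.4, 0.8, 0.1]
t: 7.05
eef_pos: [0.5025, -0.1554, 0.0457]
ee_rot: [0.0, 0.987, 0.16, 0.0]
ft_force: [-0.0, -0.3, 0.2]
t: 7.22
eef_pos: [0.5024, -0.1555, 0.0447]
ee_rot: [0.0, 0.987, 0.16, 0.0]
ft_force: [-0.1, 0.5, 0.2]
t: 7.38
eef_pos: [0.5024, -0.1554, 0.0436]
ee_rot: [-0.0, 0.987, 0.16, -0.0]
ft_force: [-1.2, -0.6, 0.8]
```

```bash
(python3 -m pendant '[[0,[0,0,0.1],0],[0,[0,0,0.1],0],[0,[0,0,0],0]]';python3 -m pendant '[[0,[0,0,0.1],0],[0,[0,0,0.1],0],[0,[0,0,0],0]]';python3 -m pendant '[[0,[0,0,0.1],0],[0,[0,0,0],0]]';python3 -m pendant '[[0,[0,0,0.1],0],[0,[0,0,0],0]]') | grep -E 't:|pos|ft'
```

```text
t: 7.63
eef_pos: [0.5023, -0.1554, 0.0415]
ee_rot: [-0.0, 0.987, 0.16, -0.0]
ft_force: [-0.0, -0.5, 0.6]
t: 7.88
eef_pos: [0.5027, -0.1555, 0.0401]
ee_rot: [0.0, 0.987, 0.16, 0.0]
ft_force: [-2.0, 0.7, 4.3]
t: 8.05
eef_pos: [0.5028, -0.1555, 0.0392]
ee_rot: [0.0, 0.987, 0.16, 0.0]
ft_force: [0.2, -0.3, -0.1]
t: 8.22
eef_pos: [0.5025, -0.1555, 0.0376]
ee_rot: [0.0, 0.987, 0.16, 0.0]
ft_force: [0.6, 0.5, 0.8]
```

```bash
(python3 -m pendant '[[0,[0,0,0.1],0],[0,[0,0,0.1],0],[0,[0,0,0.1],0],[0,[0,0,0],0]]';python3 -m pendant '[[0,[0,0,0.1],0],[0,[0,0,0],0]]';python3 -m pendant '[[0,[0,0,0.05],0],[0,[0,0,0],0]]') | grep -E 't:|pos|ft'
```

```text
t: 8.55
eef_pos: [0.5022, -0.1554, 0.0343]
ee_rot: [-0.0, 0.987, 0.16, -0.0]
ft_force: [0.2, 0.5, -0.1]
t: 8.72
eef_pos: [0.5023, -0.1554, 0.0341]
ee_rot: [-0.0, 0.987, 0.16, -0.0]
ft_force: [-3.0, 0.8, 6.8]
t: 8.88
eef_pos: [0.5024, -0.1554, 0.034]
ee_rot: [0.0, 0.987, 0.16, -0.0]
ft_force: [-5.8, 1.6, 12.0]
```

```bash
(python3 -m pendant '[[0,[0,0,0.1],0],[0,[0,0,0],0]]';python3 -m pendant '[[0,[0,0,-1.5],0],[0,[0,0,-3],0],[0,[0,0,-3],0],[0,[-3,0,-2],0],[0,[-3,0,-1],0],[0,[-3,0,0],0],[0,[-3,0,0],0],[0,[0,0,0],0]]') | grep -E 't:|pos|ft'
python3 - <<'E'
from h import *
im,d=r.camera("side");cv2.imwrite("pics/s3.png",cv2.resize(im[150:300,230:430,::-1],None,fx=4,fy=4))
for n in("long_pad_right","long_pad_left","short_cover_top"):
    for o in r.tip_of("side",n)[:1]: print(n,o["conf"],world("side",o["uv"],d).round(4))
im,d=r.camera("top")
for uv in((377,205),(330,215),(300,157)):print(world("top",uv,d).round(4))
E
```

```text
t: 9.05
eef_pos: [0.5024, -0.1555, 0.034]
ee_rot: [0.0, 0.987, 0.16, -0.0]
ft_force: [-9.1, 3.9, 21.7]
t: 9.72
eef_pos: [0.3854, -0.194, 0.1372]
ee_rot: [-0.0, 0.987, 0.159, -0.001]
ft_force: [1.2, 0.3, 0.5]
long_pad_right 0.88 [ 0.5291 -0.2755  0.0357]
long_pad_left 0.77 [ 0.5033 -0.152   0.0355]
short_cover_top 0.91 [ 0.6259 -0.1102  0.0459]
[ 0.5286 -0.2714  0.0327]
[ 0.5039 -0.1681  0.0326]
[ 0.6297 -0.0986  0.0428]
```

View pics/s3.png

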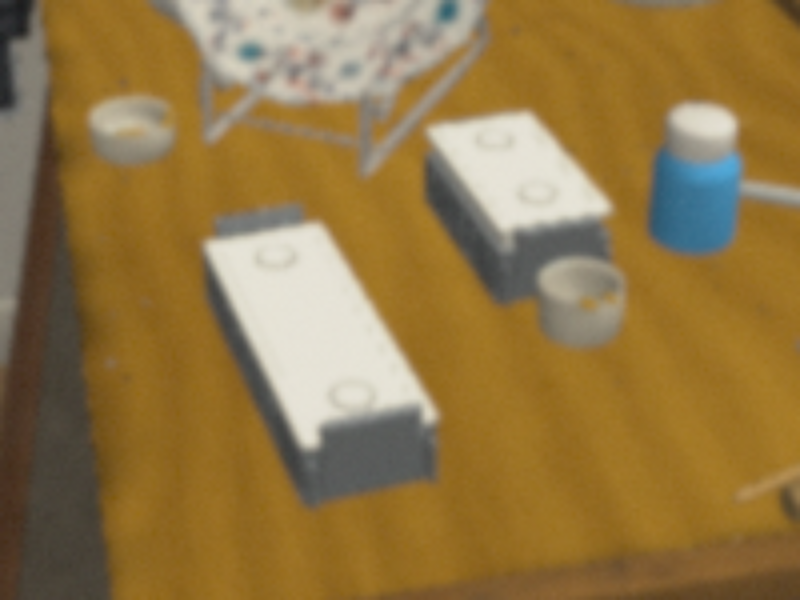

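The crop shows both clips standing over the cover's ends, at (260,215) and (370,415). Both marks measure level, about 34 mm up, and the short cover hasn't moved.

```bash
python3 -c "from bench import r;print(r.sign_off())"
```

```text
the job is handed in; nothing more can be done
None
```

The long box's cover was pressed home at its right end first, then its left. Both ends now sit level under their clips, the short box's cover is still loose, and the job is handed in after about 10 s of robot time.

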